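Balance a gilded coach cresting on the modelling pedestal

TASK

Take the gilded roof cresting off the sloping drying board and balance it across the small cork head of the modelling pedestal, so that it can be gilded all round. Its hidden filling is uneven, so find the balance point with a low trial lift and shift your grip there; then lift it square off the board, carry it level by that point, set that point down gently over the middle of the head and only then let go, so that it stays level by itself. Never let either end sag noticeably, and leave the jar, the tin and the small wheel beside the pedestal where they are.

Things in the scene. Friction and masses are not known exactly. Their poses are not given: they have to be found in the camera images.
- cresting_mid (a point): Centre of the cresting, a gilt casting, half-way up (24 mm above its underside). Flat foot strip 46 mm wide, 340 long, 10 thick; along its middle an upright rib 16 mm thick, 270 long, its solid top 48 mm above the underside (pearl beads on it are mere ornament); at each end a scroll, 58 mm high, 118 to 166 mm from the middle. Own x: across the rib; y: along it; z: up out of the foot.
- board_lip (a point): Middle of the lower edge of the sloping board's face, where it meets the lip, 50 mm above the table. x: straight up the slope (30 degrees from level); y: level, along the lip; z: square out of the face. Face 190 mm (x) by 380 mm (y); the lip stands 8 mm above the face. Fixed. The cresting lies flat on the face, the long edge of its foot against the lip.
- head (a point): Centre of the top of the pedestal's cork-faced head: a level disc of 54 mm diameter, 120 mm above the table, on a slim column over a round base of 150 mm diameter with a small clamp knob. Fixed, does not spin. The cresting stays put there only if its balance point lies over the disc. z up.
- cresting: The same cresting: origin at the middle of its underside, axes as above. 0.8 to 1.0 kg. Its balance point cannot be seen: it lies along the rib (own y) up to 90 mm from the middle, to either side, and differs each time; the filling does not shift. Grip the rib anywhere within 100 mm of the middle, fingers closing along own x and pointing along -z.
- pedestal: The pedestal: origin under the centre of its base, on the table.
- jar: Empty glass jar, 60 mm across, 75 mm high, standing near the pedestal; origin under its middle. Leave alone.
- tin: Plain white tin, 66 mm across, 85 mm high, near the pedestal; origin under its middle. Leave alone.
- wheel: Red spoked coach wheel, 129 mm across, 24 mm high, lying flat near the pedestal; origin under its middle. Leave alone.

How it is judged:
By the outcome, as a careful person would: the job done as asked, in the order asked, and still so for the second after the job is handed in, with the robot touching nothing.
It also fails if it takes over 64 s, if anything falls off the work surface, if the arm or the gripper's body presses on something with over 40 N, if the wrist force passes 120 N, or if a joint passes its speed limit or range.

ROBOT

A 7-joint arm with a two-finger parallel gripper is mounted at the origin on the work surface. World frame = base frame: x ahead of the robot, y to its left, z up, the work surface at z = 0. Lengths are in m, angles in rad, forces in N, time in s.
With the tool pointing down it reaches from about 0.4 to 0.75 m from the base axis. Payload 19.5 kg.
Tool frame: the origin (TCP) lies between the finger pads; the fingertips stand 14 mm ahead of it and the grasp point (between the pads) lies 5 mm behind it; z points along the fingers, y is the direction in which the jaws open and shut (so a half turn about z gives the same grasp; the last joint's range is limited). The gripper opens to 85 mm and grips with 20 to 120 N. Pads are 22 mm wide; open, the fingers measure 114 mm over their backs; the gripper's body (76 mm by 85 mm) begins 54 mm behind the grasp point. The pads swing forward as they close: fully open they stand 13 mm farther back than shut.
Start: joints at [-1.384, 0.707, -0.028, 1.485, 0.022, 0.951, -0.075], TCP at [0.13, 0.56, 0.22] pointing down, gripper open.
Joint ranges: [-2.71, 2.71], [-0.32, 2.16], [-1.57, 1.52], [0, 2.45], [-1.46, 4.6], [0, 2.02], [-2.83, 2.83]. Speed limits (rad/s): [1.89, 1.89, 2.57, 2.57, 3.01, 3.01, 3.01].

INTERFACE

Orientations are given as a unit quaternion [w, x, y, z].
In Python, from workcell import robot gives the robot as it stands.
- The arm moves only by the tool play_rows, never from a script. Its argument "commands" is a list of rows, each an object with "slide": the shift along the tool's x, y, z in mm, a list of three; "turn": the turn, a rotation vector about the tool's x, y, z in rad, a list of three. A call has 1 to 8 rows; each row shifts and turns the commanded pose from where the row before left it, along the tool's axes as they then stand; what a row does not reach is not made up. A row lasts 1/12 s, in which the tool goes at most 41.7 mm and 7.16 degrees, less where a joint would pass 70% of its speed; a pose out of reach is approached as far as the arm can. A call with a gripper value outside its range is refused whole. "grip" is the finger opening in mm, from 0 to 85.4, set as the call begins (left out, the last holds). The fingers move at their own pace and stop on an object; "newtons" is the grip in N (left out, the last holds). Time passes only in rows, so rows that do not move let the fingers close. It gives the time, the measured TCP pose, the force and the opening at its end, in the units of the state.
- robot.read_state(): the state, without advancing time (a new reading comes with each control period).
- robot.capture(name): name is "scene" or "top"; returns the picture (420x560x3 uint8, red, green, blue); there is no depth.
- robot.get_calibration(name): a dict with "intrinsics" (3x3 intrinsics, pixels), "origin" and "attitude" of the camera in the world. Camera axes: x right, y down, z forward; pixel columns grow to the right and rows downward; lengths in m; the calibration is good to about 2 mm. A picture is of the moment at which its call begins. get_calibration takes no time and is no camera call.
- robot.job_done(): hands the job in, once; it reports no verdict.
The state is a dict: "clock": time; "joint_pos": joint angles; "qvel": joint speeds; "joint_torque": joint torques, N m; "tcp_pos": TCP position; "tcp_rot": TCP orientation; "wrist_force": force on the tool from outside, world axes, zero at the start; "ft_torque": the same for the moment, N m; "gripper_width": finger opening in m.
Only numpy, scipy, OpenCV 4.12 (cv2) and the standard library are available. Lean on these libraries where they do the work, as an engineer would, in place of code of your own. Each camera call takes 0.05 s, during which the arm holds its last target. There are 200 camera calls.

## Working session

There is one attempt and no reset: what is moved stays moved. The work goes in short steps, Python scripts to look and compute and a tool call to move; the robot and the scene stay as the last step left them, time stands still between calls to the robot, and variables do not carry over. Pictures are saved under pics/ and viewed, about 8 in all and at most 12, crops included, and the job is handed in when it is done.

Besides the shell and the picture viewer there is one more tool, called after "Call:" in YAML: its name, and indented under it one key for each argument. play_rows: Moves the arm, as the interface text tells. Its arguments: {"type":"object","properties":{"commands":{"type":"array"},"grip":{"type":"number"},"newtons":{"type":"number"}},"required":["commands"]}

```bash
mkdir -p pics; python3 - <<'E'
from workcell import robot
import cv2,numpy as np
np.set_printoptions(precision=4,suppress=True)
for n in("scene","top"):
    cv2.imwrite(f"pics/{n}0.png",robot.capture(n)[:,:,::-1]);print(n,robot.get_calibration(n))
print(robot.read_state())
E
```

```text
scene {'intrinsics': array([[501.1675,   0.    , 281.5824],
       [  0.    , 501.1675, 209.8789],
       [  0.    ,   0.    ,   1.    ]]), 'origin': array([1.2763, 0.5543, 0.9878]), 'attitude': array([-0.1807,  0.4134,  0.8226, -0.3461])}
top {'intrinsics': array([[527.8288,   0.    , 282.4669],
       [  0.    , 527.8288, 209.3397],
       [  0.    ,   0.    ,   1.    ]]), 'origin': array([ 0.2836, -0.0161,  1.1423]), 'attitude': array([ 0.0852, -0.6882,  0.7156, -0.0839])}
{'clock': 0.1, 'joint_pos': array([-1.3837,  0.707 , -0.0276,  1.4849,  0.022 ,  0.9509, -0.0755]), 'qvel': array([-0.0019, -0.0015,  0.0006,  0.0003,  0.0003,  0.0004, -0.0001]), 'joint_torque': array([  0.0009, -88.4272,   1.2361, -23.6451,   0.017 ,   0.0051,
        -0.    ]), 'tcp_pos': array([0.1304, 0.5598, 0.2199]), 'tcp_rot': array([-0.    ,  0.1142,  0.9935, -0.0004]), 'wrist_force': array([-0.529 , -1.0281, -0.1205]), 'ft_torque': array([-0.0128, -0.0779,  0.0047]), 'gripper_width': 0.08508392578185325}
```

View pics/scene0.png

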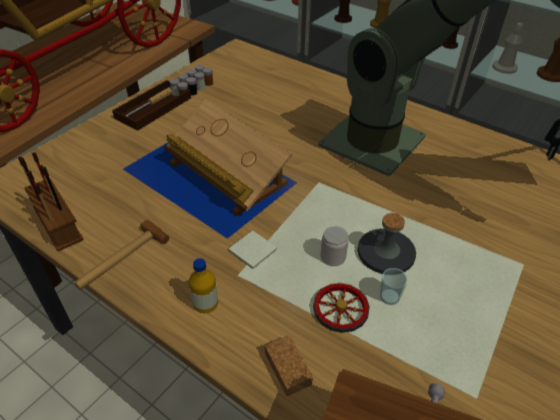

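View pics/top0.png

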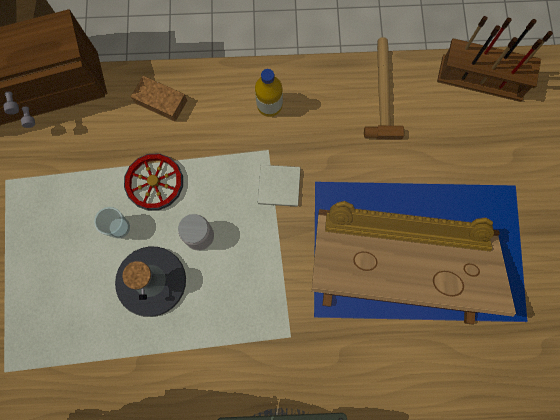

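```bash
python3 - <<'E'
import cv2,numpy as np
t=cv2.imread("pics/top0.png");s=cv2.imread("pics/scene0.png")
cv2.imwrite("pics/c1.png",cv2.resize(t[180:340,300:530],(0,0),fx=3.4,fy=3.4,interpolation=cv2.INTER_CUBIC))
a=cv2.resize(t[140:330,80:230],(0,0),fx=3,fy=3,interpolation=cv2.INTER_CUBIC)
b=cv2.resize(s[200:340,305:425],(0,0),fx=3,fy=3,interpolation=cv2.INTER_CUBIC)
c=np.zeros((570,810-10,3),np.uint8);c[:a.shape[0],:450]=a[:,:450];c[:420,450:800]=b[:,:350];cv2.imwrite("pics/c2.png",c)
cv2.imwrite("pics/c3.png",cv2.resize(s[90:220,150:300],(0,0),fx=4.5,fy=4.5,interpolation=cv2.INTER_CUBIC))
E
```

```text
(no output)
```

View pics/c1.png

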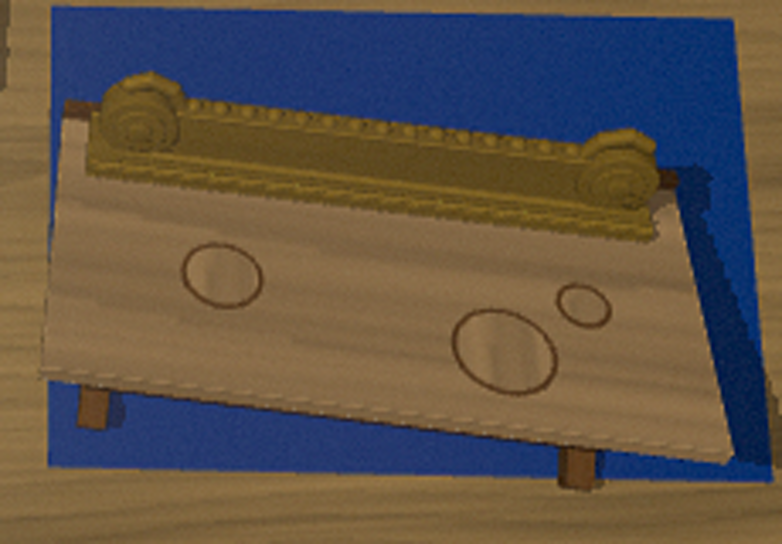

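View pics/c2.png

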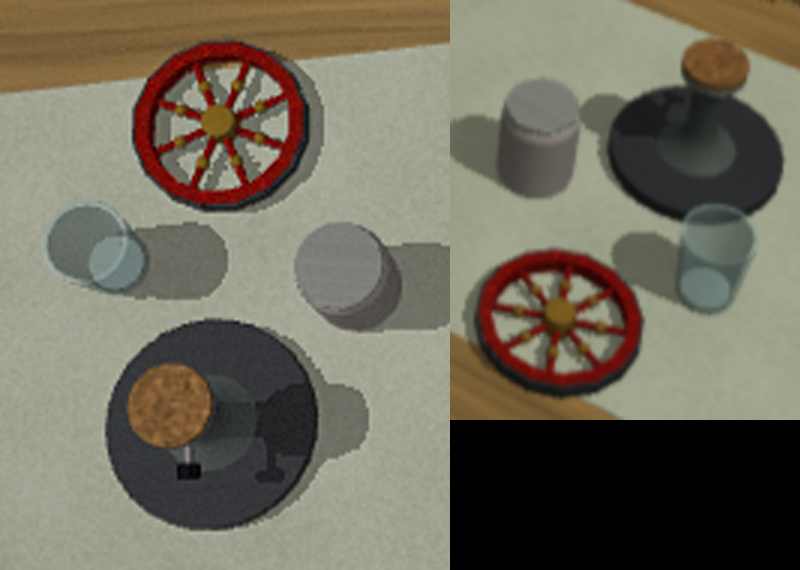

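View pics/c3.png

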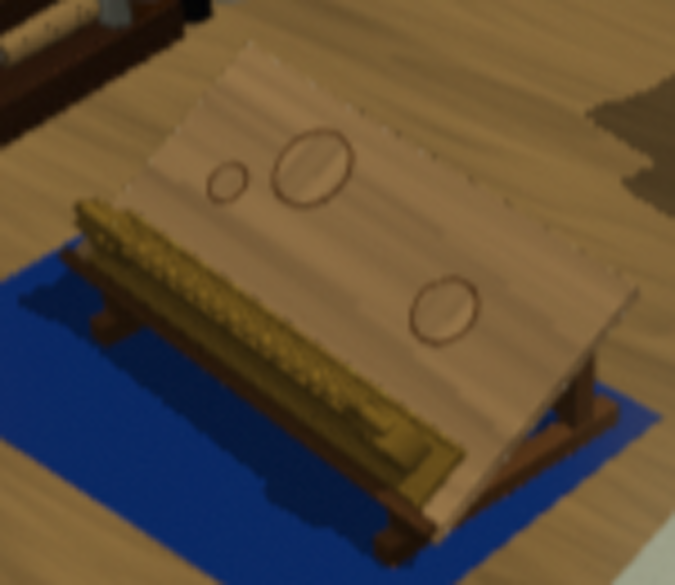

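```bash
cat > h.py <<'E'
from workcell import robot
import numpy as np
from scipy.spatial.transform import Rotation as R
from scipy.optimize import least_squares
np.set_printoptions(precision=4,suppress=True)
def q2R(q): return R.from_quat(np.roll(q,-1))
C={n:robot.get_calibration(n) for n in("scene","top")}
def proj(n,P):
    c=C[n];p=(np.asarray(P)-c["origin"])@q2R(c["attitude"]).as_matrix();p=p@c["intrinsics"].T
    return p[...,:2]/p[...,2:]
def hit(n,uv,z):
    c=C[n];d=q2R(c["attitude"]).as_matrix()@np.linalg.inv(c["intrinsics"])@[*uv,1];o=c["origin"];return o+d*(z-o[2])/d[2]
def boardR(psi):
    return R.from_euler('z',psi).as_matrix()@np.array([[-np.cos(np.pi/6),0,.5],[0,-1,0],[.5,0,np.cos(np.pi/6)]])
E
python3 - <<'E'
from h import *
T=lambda a:np.array(a)/3.4+[300,180]
S=lambda a:np.array(a)/4.5+[150,90]
obs=[("top",(.19,-.19,0),T((42,374))),("top",(.19,.19,0),T((729,458))),("scene",(.19,.19,0),S((250,45))),("scene",(.19,-.19,0),S((637,290))),
("top",(0,-.19,0),T((63,118))),("top",(0,.19,.0),T((677,192))),("scene",(0,-.19,.008),S((437,538)))]
cr=[("top",(.046,-.17,0),T((88,176))),("top",(.046,.17,0),T((654,240))),("scene",(.046,-.17,.01),S((462,455)))]
def f(p,full=False):
    r=[]
    for i,(n,l,uv) in enumerate(obs+cr):
        l=np.array(l)+([0,p[3],0] if i>=len(obs) else 0)
        r.append(proj(n,boardR(p[2])@l+[p[0],p[1],.05])-uv)
    return np.ravel(r)
s=least_squares(f,[.45,-.28,0,0],loss='soft_l1');print(s.x);print(f(s.x).reshape(-1,2))
B=boardR(s.x[2]);o=np.array([*s.x[:2],.05])
print(B);print("mid",o+B@[.023,s.x[3],.024])
for h in(("top",(136.7,275)),("scene",(393.7,221.3))):print("head",hit(*h,.12))
for n,uv,z in(("jar",(109,221),.075),("tin",(193,228.3),.085),("wheel",(152.7,181.3),.02)):print(n,hit("top",uv,z))
E
```

```text
[ 0.5045 -0.2811 -0.163  -0.0005]
[[-1.2263 -1.7593]
 [ 0.9081 -0.8367]
 [-0.5412 -1.0618]
 [-0.5227 -1.3709]
 [-0.8177  0.2457]
 [-1.2692  0.1818]
 [-1.0721 -3.9704]
 [-0.2252  0.4566]
 [-0.7957  1.8029]
 [-0.9791 -2.4915]]
[[-0.8545 -0.1623  0.4934]
 [ 0.1406 -0.9867 -0.0812]
 [ 0.5     0.      0.866 ]]
mid [ 0.4968 -0.2793  0.0823]
head [0.4138 0.2683 0.12  ]
head [0.4154 0.2725 0.12  ]
jar [0.5339 0.3414 0.075 ]
tin [0.5094 0.1653 0.085 ]
wheel [0.6334 0.2662 0.02  ]
```

```bash
cat >> h.py <<'E'
B=boardR(-.163);MID0=np.array([.5045,-.2811,.05])+B@[.023,-.0005,0]   # underside middle
RG=np.column_stack([-B[:,1],-B[:,0],-B[:,2]])
HEAD=np.array([.4146,.2704,.12])
def cur():
    s=robot.read_state();return s["tcp_pos"],q2R(s["tcp_rot"]).as_matrix(),s
def run(p,M,rows):
    p=np.array(p);out=[]
    for sl,t in rows:
        p=p+M@(np.array(sl)/1e3);M=M@R.from_rotvec(t).as_matrix();out.append(p)
    return p,M,np.array(out)
def screw(p,M,pt,Mt,n):
    "constant row whose n-fold repeat reaches the target"
    w=R.from_matrix(M.T@Mt).as_rotvec()/n
    def f(v): return run(p,M,[(v,w)]*n)[0]-pt
    v=least_squares(f,M.T@(pt-p)*1e3/n,x_scale=10).x
    return v,w
E
python3 - <<'E'
from h import *
p,M,s=cur()
pt=MID0+B[:,2]*.12
v,w=screw(p,M,pt,RG,32);print(v,w,pt)
rows=[(np.round(v,1),np.round(w,4))]*32
q,Q,o=run(p,M,rows);print(q,np.round(Q-RG,3));print(o[::4],np.hypot(o[::4,0],o[::4,1]))
E
```

```text
[-32.0793  -5.1294   0.8221] [0.0131 0.0123 0.0459] [ 0.5441 -0.2871  0.1654]
[ 0.5447 -0.2872  0.166 ] [[ 0.001 -0.     0.   ]
 [-0.    -0.001  0.   ]
 [-0.     0.    -0.   ]]
[[ 0.1605  0.5475  0.2191]
 [ 0.2742  0.4851  0.213 ]
 [ 0.374   0.4026  0.2034]
 [ 0.4565  0.3029  0.1921]
 [ 0.5186  0.1894  0.1806]
 [ 0.5583  0.0661  0.1709]
 [ 0.5743 -0.0626  0.1645]
 [ 0.5662 -0.1922  0.163 ]] [0.5706 0.5572 0.5495 0.5478 0.5521 0.5622 0.5776 0.5979]
```

Call:
play_rows:
  commands:
    - {"slide":[-32.1,-5.1,0.8],"turn":[0.0131,0.0123,0.0459]}
    - {"slide":[-32.1,-5.1,0.8],"turn":[0.0131,0.0123,0.0459]}
    - {"slide":[-32.1,-5.1,0.8],"turn":[0.0131,0.0123,0.0459]}
    - {"slide":[-32.1,-5.1,0.8],"turn":[0.0131,0.0123,0.0459]}
    - {"slide":[-32.1,-5.1,0.8],"turn":[0.0131,0.0123,0.0459]}
    - {"slide":[-32.1,-5.1,0.8],"turn":[0.0131,0.0123,0.0459]}
    - {"slide":[-32.1,-5.1,0.8],"turn":[0.0131,0.0123,0.0459]}
    - {"slide":[-32.1,-5.1,0.8],"turn":[0.0131,0.0123,0.0459]}

```text
clock: 0.77
tcp_pos: [0.3517, 0.424, 0.206]
tcp_rot: [-0.055, 0.294, 0.953, -0.047]
wrist_force: [-0.9, -0.1, -0.1]
gripper_width: 0.0855
```

Call:
play_rows:
  commands:
    - {"slide":[-32.1,-5.1,0.8],"turn":[0.0131,0.0123,0.0459]}
    - {"slide":[-32.1,-5.1,0.8],"turn":[0.0131,0.0123,0.0459]}
    - {"slide":[-32.1,-5.1,0.8],"turn":[0.0131,0.0123,0.0459]}
    - {"slide":[-32.1,-5.1,0.8],"turn":[0.0131,0.0123,0.0459]}
    - {"slide":[-32.1,-5.1,0.8],"turn":[0.0131,0.0123,0.0459]}
    - {"slide":[-32.1,-5.1,0.8],"turn":[0.0131,0.0123,0.0459]}
    - {"slide":[-32.1,-5.1,0.8],"turn":[0.0131,0.0123,0.0459]}
    - {"slide":[-32.1,-5.1,0.8],"turn":[0.0131,0.0123,0.0459]}

```text
clock: 1.43
tcp_pos: [0.5057, 0.2177, 0.1831]
tcp_rot: [-0.107, 0.462, 0.876, -0.091]
wrist_force: [-0.0, 1.0, 0.7]
gripper_width: 0.0852
```

Call:
play_rows:
  commands:
    - {"slide":[-32.1,-5.1,0.8],"turn":[0.0131,0.0123,0.0459]}
    - {"slide":[-32.1,-5.1,0.8],"turn":[0.0131,0.0123,0.0459]}
    - {"slide":[-32.1,-5.1,0.8],"turn":[0.0131,0.0123,0.0459]}
    - {"slide":[-32.1,-5.1,0.8],"turn":[0.0131,0.0123,0.0459]}
    - {"slide":[-32.1,-5.1,0.8],"turn":[0.0131,0.0123,0.0459]}
    - {"slide":[-32.1,-5.1,0.8],"turn":[0.0131,0.0123,0.0459]}
    - {"slide":[-32.1,-5.1,0.8],"turn":[0.0131,0.0123,0.0459]}
    - {"slide":[-32.1,-5.1,0.8],"turn":[0.0131,0.0123,0.0459]}

```text
clock: 2.1
tcp_pos: [0.5725, -0.0314, 0.1651]
tcp_rot: [-0.156, 0.611, 0.765, -0.132]
wrist_force: [-0.1, 0.3, -0.5]
gripper_width: 0.0855
```

Call:
play_rows:
  commands:
    - {"slide":[-32.1,-5.1,0.8],"turn":[0.0131,0.0123,0.0459]}
    - {"slide":[-32.1,-5.1,0.8],"turn":[0.0131,0.0123,0.0459]}
    - {"slide":[-32.1,-5.1,0.8],"turn":[0.0131,0.0123,0.0459]}
    - {"slide":[-32.1,-5.1,0.8],"turn":[0.0131,0.0123,0.0459]}
    - {"slide":[-32.1,-5.1,0.8],"turn":[0.0131,0.0123,0.0459]}
    - {"slide":[-32.1,-5.1,0.8],"turn":[0.0131,0.0123,0.0459]}
    - {"slide":[-32.1,-5.1,0.8],"turn":[0.0131,0.0123,0.0459]}
    - {"slide":[-32.1,-5.1,0.8],"turn":[0.0131,0.0123,0.0459]}

```text
clock: 2.77
tcp_pos: [0.5441, -0.2883, 0.1654]
tcp_rot: [-0.198, 0.737, 0.624, -0.167]
wrist_force: [0.7, 0.1, 1.1]
gripper_width: 0.0856
```

```bash
python3 - <<'E'
from h import *
import cv2
a=robot.capture("scene")[60:230,130:300,::-1];b=robot.capture("top")[120:320,300:520,::-1]
a=cv2.resize(a,(400,400),interpolation=2);b=cv2.resize(b,(400,364),interpolation=2)
c=np.zeros((400,800,3),np.uint8);c[:,:400]=a;c[:364,400:]=b;cv2.imwrite("pics/p6.png",c)
p,M,s=cur();print(M.T@(MID0-p)*1e3, R.from_matrix(M.T@RG).as_rotvec(),s["joint_pos"])
E
```

```text
[  5.0876   1.0857 118.7948] [-0.0028 -0.0024 -0.0094] [ 0.3275  1.2136  0.2893  0.5858 -0.11    1.8643  0.3238]
```

View pics/p6.png

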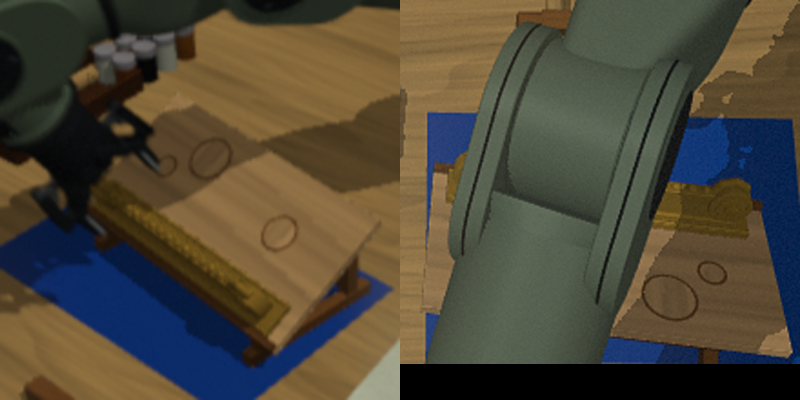

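Call:
play_rows:
  commands:
    - {"slide":[0,0,10],"turn":[0,0,0]}
    - {"slide":[0,0,10],"turn":[0,0,0]}
    - {"slide":[0,0,10],"turn":[0,0,0]}
    - {"slide":[0,0,10],"turn":[0,0,0]}
    - {"slide":[0,0,10],"turn":[0,0,0]}
    - {"slide":[0,0,10],"turn":[0,0,0]}
    - {"slide":[0,0,5],"turn":[0,0,0]}
    - {"slide":[0,0,0],"turn":[0,0,0]}
  grip: 60

```text
clock: 3.53
tcp_pos: [0.5122, -0.2812, 0.1088]
tcp_rot: [-0.198, 0.737, 0.625, -0.167]
wrist_force: [0.0, -0.3, 0.5]
gripper_width: 0.0602
```

```bash
python3 - <<'E'
from h import *
p,M,s=cur();print(M.T@(MID0-p)*1e3, R.from_matrix(M.T@RG).as_rotvec(),s["joint_pos"],s["wrist_force"],s["ft_torque"],s["qvel"])
E
```

```text
[-0.7289 -0.1793 54.7314] [-0.0011 -0.0014 -0.0005] [ 0.3036  1.183   0.2807  0.8833 -0.1041  1.5996  0.3398] [ 0.0038 -0.2946  0.4997] [-0.132  -0.4829  0.0097] [ 0.0016 -0.0062  0.0034 -0.0532 -0.0017  0.0401 -0.0018]
```

Call:
play_rows:
  commands:
    - {"slide":[0,0,7],"turn":[0,0,0]}
    - {"slide":[0,0,7],"turn":[0,0,0]}
    - {"slide":[0,0,7],"turn":[0,0,0]}
    - {"slide":[0,0,4],"turn":[0,0,0]}
    - {"slide":[0,0,0],"turn":[0,0,0]}
    - {"slide":[0,0,0],"turn":[0,0,0]}

```text
clock: 4.03
tcp_pos: [0.5004, -0.2796, 0.0878]
tcp_rot: [-0.197, 0.737, 0.625, -0.167]
wrist_force: [0.4, -0.2, -0.1]
gripper_width: 0.0598
```

```bash
cat >> h.py <<'E'
def ft(n=5):
    a=[]
    for _ in range(n): robot.capture("top");s=robot.read_state();a.append(np.r_[s["wrist_force"],s["ft_torque"]])
    p,M,s=cur();print("t",s["clock"],"w",s["gripper_width"],"FT",np.mean(a,0),"sd",np.std(a,0).max())
    m=np.mean(a,0);print("F,T tool:",M.T@m[:3],M.T@m[3:]);print("mid rel",M.T@(MID0-p)*1e3,R.from_matrix(RG.T@M).as_rotvec());return m
E
python3 -c "
from h import *
np.save('b.npy',ft())"
```

```text
t 4.2833 w 0.060226873819444623 FT [-0.0127  0.1265  0.1384 -0.0966 -0.5199 -0.0156] sd 0.5811048964967769
F,T tool: [ 0.1228 -0.0979 -0.1033] [-0.5287 -0.0012  0.0186]
mid rel [-0.3016 -0.4729 30.8022] [-0.0008  0.0007  0.0009]
```

Call:
play_rows:
  commands:
    - {"slide":[0,0,0],"turn":[0,0,0]}
    - {"slide":[0,0,0],"turn":[0,0,0]}
    - {"slide":[0,0,0],"turn":[0,0,0]}
    - {"slide":[0,0,0],"turn":[0,0,0]}
    - {"slide":[0,0,0],"turn":[0,0,0]}
    - {"slide":[0,0,0],"turn":[0,0,0]}
  grip: 10
  newtons: 25

```text
clock: 4.78
tcp_pos: [0.5003, -0.2796, 0.088]
tcp_rot: [-0.197, 0.737, 0.625, -0.167]
wrist_force: [-2.6, 0.8, 3.9]
gripper_width: 0.0151
```

```bash
python3 -c "
from h import *
ft()"
```

```text
t 5.0333 w 0.014775465828948873 FT [-1.7902  0.9947  5.2574  0.2128  0.4235 -0.0394] sd 0.5205945916582099
F,T tool: [ 0.6901 -4.2986 -3.589 ] [ 0.4526  0.1416 -0.0361]
mid rel [-0.3116 -0.198  30.7046] [-0.0001  0.0009  0.001 ]
```

Call:
play_rows:
  commands:
    - {"slide":[0,0,0],"turn":[0,0,0]}
    - {"slide":[0,0,0],"turn":[0,0,0]}
    - {"slide":[0,0,-0.5],"turn":[0,0,0]}
    - {"slide":[0,0,-0.5],"turn":[0,0,0]}
    - {"slide":[0,0,-0.5],"turn":[0,0,0]}
    - {"slide":[0,0,-0.5],"turn":[0,0,0]}
    - {"slide":[0,0,0],"turn":[0,0,0]}
  newtons: 120

```text
clock: 5.62
tcp_pos: [0.5012, -0.2799, 0.0893]
tcp_rot: [-0.198, 0.737, 0.625, -0.167]
wrist_force: [-4.2, -1.1, -5.7]
gripper_width: 0.012
```

```bash
python3 -c "
from h import *
ft()"
```

```text
t 5.8667 w 0.011991540408772901 FT [-4.1381 -1.4285 -5.3122 -0.3859 -0.3104  0.1959] sd 0.6478347967237904
F,T tool: [-2.0874 -0.6791  6.5243] [-0.3693 -0.3837 -0.0049]
mid rel [-0.255  -0.3782 32.5113] [-0.0003  0.0009  0.001 ]
```

Call:
play_rows:
  commands:
    - {"slide":[0,0,-0.5],"turn":[0,0,0]}
    - {"slide":[0,0,-0.5],"turn":[0,0,0]}
    - {"slide":[0,0,-0.5],"turn":[0,0,0]}
    - {"slide":[0,0,-0.5],"turn":[0,0,0]}
    - {"slide":[0,0,0],"turn":[0,0,0]}

```text
clock: 6.28
tcp_pos: [0.5025, -0.2798, 0.0914]
tcp_rot: [-0.197, 0.737, 0.625, -0.167]
wrist_force: [-1.8, -0.3, -4.4]
gripper_width: 0.0123
```

```bash
python3 -c "
from h import *
ft()"
```

```text
t 6.5333 w 0.012022684244248018 FT [-3.39   -0.1988 -3.9063  0.0081 -0.3071 -0.006 ] sd 0.4272012899643142
F,T tool: [-0.7517 -0.9183  5.038 ] [-0.3016  0.0533 -0.024 ]
mid rel [-0.3983 -0.4117 34.7322] [-0.0006  0.0009  0.0008]
```

Call:
play_rows:
  commands:
    - {"slide":[0,0,1],"turn":[0,0,0]}
    - {"slide":[0,0,1],"turn":[0,0,0]}
    - {"slide":[0,0,1],"turn":[0,0,0]}
    - {"slide":[0,0,1],"turn":[0,0,0]}
    - {"slide":[0,0,0],"turn":[0,0,0]}

```text
clock: 6.95
tcp_pos: [0.5006, -0.2792, 0.0883]
tcp_rot: [-0.197, 0.737, 0.625, -0.167]
wrist_force: [-2.0, 6.0, 6.7]
gripper_width: 0.0123
```

Call:
play_rows:
  commands:
    - {"slide":[0,0,0],"turn":[0,0,0]}
    - {"slide":[0,0,0],"turn":[0,0,0]}
    - {"slide":[0,0,0],"turn":[0,0,0]}
    - {"slide":[0,0,0],"turn":[0,0,0]}
    - {"slide":[0,0,0],"turn":[0,0,0]}
  grip: 45
  newtons: 25

```text
clock: 7.37
tcp_pos: [0.5005, -0.2797, 0.0878]
tcp_rot: [-0.197, 0.737, 0.625, -0.167]
wrist_force: [0.2, 0.1, 0.0]
gripper_width: 0.0453
```

Call:
play_rows:
  commands:
    - {"slide":[15,0,0],"turn":[0,0,0]}
    - {"slide":[15,0,0],"turn":[0,0,0]}
    - {"slide":[15,0,0],"turn":[0,0,0]}
    - {"slide":[15,0,0],"turn":[0,0,0]}
    - {"slide":[0,0,0],"turn":[0,0,0]}
    - {"slide":[0,0,0],"turn":[0,0,0]}
    - {"slide":[0,0,0],"turn":[0,0,0]}

```text
clock: 7.95
tcp_pos: [0.5102, -0.2204, 0.0879]
tcp_rot: [-0.197, 0.737, 0.625, -0.167]
wrist_force: [-0.4, -0.6, 0.4]
gripper_width: 0.0449
```

```bash
python3 -c "
from h import *
np.save('b.npy',ft())"
```

```text
t 8.2 w 0.04518132880488001 FT [-0.1115 -0.1557 -0.024  -0.1073 -0.5277  0.0027] sd 0.5262031344150437
F,T tool: [-0.1719 -0.0612  0.0629] [-0.5382 -0.0181  0.0072]
mid rel [-59.9999  -0.2972  30.5153] [-0.0003  0.001   0.0014]
```

Call:
play_rows:
  commands:
    - {"slide":[0,0,0],"turn":[0,0,0]}
    - {"slide":[0,0,0],"turn":[0,0,0]}
    - {"slide":[0,0,0],"turn":[0,0,0]}
    - {"slide":[0,0,0],"turn":[0,0,0]}
    - {"slide":[0,0,0],"turn":[0,0,0]}
    - {"slide":[0,0,0],"turn":[0,0,0]}
  grip: 8

```text
clock: 8.7
tcp_pos: [0.51, -0.2205, 0.088]
tcp_rot: [-0.197, 0.737, 0.625, -0.167]
wrist_force: [-2.7, -0.5, 4.6]
gripper_width: 0.015
```

Call:
play_rows:
  commands:
    - {"slide":[0,0,0],"turn":[0,0,0]}
    - {"slide":[0,0,0],"turn":[0,0,0]}
    - {"slide":[0,0,-0.5],"turn":[0,0,0]}
    - {"slide":[0,0,-0.5],"turn":[0,0,0]}
    - {"slide":[0,0,-0.5],"turn":[0,0,0]}
    - {"slide":[0,0,-0.5],"turn":[0,0,0]}
    - {"slide":[0,0,0],"turn":[0,0,0]}
  newtons: 120

```text
clock: 9.28
tcp_pos: [0.5111, -0.2207, 0.0894]
tcp_rot: [-0.197, 0.737, 0.625, -0.167]
wrist_force: [-3.9, -2.5, -3.7]
gripper_width: 0.0114
```

```bash
python3 -c "
from h import *
ft()"
```

```text
t 9.5333 w 0.011244054374668588 FT [-4.3658 -2.8484 -4.294  -0.6145 -0.1781  0.3755] sd 0.6317082036815833
F,T tool: [-3.5245 -1.1817  5.6386] [-0.2762 -0.6875 -0.0369]
mid rel [-60.1566  -0.37    32.5533] [-0.0004  0.0007  0.0011]
```

Call:
play_rows:
  commands:
    - {"slide":[0,0,-0.5],"turn":[0,0,0]}
    - {"slide":[0,0,-0.5],"turn":[0,0,0]}
    - {"slide":[0,0,-0.5],"turn":[0,0,0]}
    - {"slide":[0,0,-0.5],"turn":[0,0,0]}
    - {"slide":[0,0,0],"turn":[0,0,0]}

```text
clock: 9.95
tcp_pos: [0.5123, -0.2207, 0.0914]
tcp_rot: [-0.197, 0.737, 0.625, -0.167]
wrist_force: [-3.3, -1.3, -2.8]
gripper_width: 0.0113
```

```bash
cat >> h.py <<'E'
def ft2(n=5):
    m=ft(n);M=cur()[1];b=np.load('b.npy');F=M.T@(m-b)[:3];T=M.T@(m-b)[3:]
    print("dF",F,"dT",T,"Ty about grip",T[1]-.233*F[0],"rz",-T[0]/F[1])
E
python3 -c "
from h import *
ft2()"
```

```text
t 10.2 w 0.011641292929134827 FT [-3.4626 -1.1878 -2.2119 -0.256  -0.148   0.1534] sd 0.5004715625602411
F,T tool: [-1.7389 -1.6867  3.5248] [-0.1878 -0.2745 -0.0189]
mid rel [-60.4318  -0.4147  34.6963] [-0.0006  0.001   0.0008]
dF [-1.5671 -1.6253  3.4619] dT [ 0.3504 -0.2561 -0.0261] Ty about grip 0.10903435546396312 rz 0.2155837566236811
```

Call:
play_rows:
  commands:
    - {"slide":[0,0,1],"turn":[0,0,0]}
    - {"slide":[0,0,1],"turn":[0,0,0]}
    - {"slide":[0,0,1],"turn":[0,0,0]}
    - {"slide":[0,0,1],"turn":[0,0,0]}
    - {"slide":[0,0,0],"turn":[0,0,0]}

```text
clock: 10.62
tcp_pos: [0.5104, -0.2198, 0.0883]
tcp_rot: [-0.197, 0.737, 0.625, -0.167]
wrist_force: [-0.8, 4.9, 8.8]
gripper_width: 0.0116
```

Call:
play_rows:
  commands:
    - {"slide":[0,0,0],"turn":[0,0,0]}
    - {"slide":[0,0,0],"turn":[0,0,0]}
    - {"slide":[0,0,0],"turn":[0,0,0]}
    - {"slide":[0,0,0],"turn":[0,0,0]}
    - {"slide":[0,0,0],"turn":[0,0,0]}
  grip: 45
  newtons: 25

```text
clock: 11.03
tcp_pos: [0.5103, -0.2205, 0.0878]
tcp_rot: [-0.197, 0.737, 0.625, -0.167]
wrist_force: [-0.6, 0.3, 0.3]
gripper_width: 0.0448
```

Call:
play_rows:
  commands:
    - {"slide":[-20,0,0],"turn":[0,0,0]}
    - {"slide":[-25,0,0],"turn":[0,0,0]}
    - {"slide":[-25,0,0],"turn":[0,0,0]}
    - {"slide":[-25,0,0],"turn":[0,0,0]}
    - {"slide":[-25,0,0],"turn":[0,0,0]}
    - {"slide":[-15,0,0],"turn":[0,0,0]}
    - {"slide":[0,0,0],"turn":[0,0,0]}
    - {"slide":[0,0,0],"turn":[0,0,0]}

```text
clock: 11.7
tcp_pos: [0.4878, -0.354, 0.0875]
tcp_rot: [-0.197, 0.737, 0.624, -0.167]
wrist_force: [-0.0, 0.2, -0.2]
gripper_width: 0.0449
```

```bash
python3 -c "
from h import *
np.save('b.npy',ft(4))"
```

```text
t 11.9 w 0.04494405615168205 FT [ 0.1585  0.4908 -0.0447 -0.0697 -0.4992  0.0045] sd 1.1465356317004538
F,T tool: [0.51   0.0889 0.0007] [-0.5039  0.0082 -0.0103]
mid rel [73.7223 -0.5862 30.858 ] [-0.0007  0.0006 -0.0002]
```

Call:
play_rows:
  commands:
    - {"slide":[0,0,0],"turn":[0,0,0]}
    - {"slide":[0,0,0],"turn":[0,0,0]}
    - {"slide":[0,0,0],"turn":[0,0,0]}
    - {"slide":[0,0,0],"turn":[0,0,0]}
    - {"slide":[0,0,0],"turn":[0,0,0]}
    - {"slide":[0,0,0],"turn":[0,0,0]}
  grip: 8

```text
clock: 12.4
tcp_pos: [0.4882, -0.3533, 0.088]
tcp_rot: [-0.198, 0.737, 0.625, -0.167]
wrist_force: [-1.0, 3.2, 6.1]
gripper_width: 0.0148
```

Call:
play_rows:
  commands:
    - {"slide":[0,0,0],"turn":[0,0,0]}
    - {"slide":[0,0,0],"turn":[0,0,0]}
    - {"slide":[0,0,-0.5],"turn":[0,0,0]}
    - {"slide":[0,0,-0.5],"turn":[0,0,0]}
    - {"slide":[0,0,-0.5],"turn":[0,0,0]}
    - {"slide":[0,0,-0.5],"turn":[0,0,0]}
    - {"slide":[0,0,-0.5],"turn":[0,0,0]}
    - {"slide":[0,0,-0.5],"turn":[0,0,0]}
  newtons: 120

```text
clock: 13.07
tcp_pos: [0.4894, -0.354, 0.0901]
tcp_rot: [-0.197, 0.737, 0.625, -0.167]
wrist_force: [-2.8, 0.9, -8.1]
gripper_width: 0.0113
```

```bash
python3 -c "
from h import *
ft2()"
```

```text
t 13.3167 w 0.011151990924051816 FT [-3.2117  0.5281 -8.2174 -0.1763 -0.7586  0.0638] sd 0.7202289231767913
F,T tool: [-0.0051  1.286   8.7445] [-0.7772 -0.0751 -0.0305]
mid rel [74.7857 -0.4162 33.5413] [-0.0004  0.0007  0.001 ]
dF [-0.5152  1.1978  8.7437] dT [-0.2733 -0.084  -0.0201] Ty about grip 0.036065423852668754 rz 0.22821705213891233
```

Call:
play_rows:
  commands:
    - {"slide":[0,0,-0.5],"turn":[0,0,0]}
    - {"slide":[0,0,-0.5],"turn":[0,0,0]}
    - {"slide":[0,0,-0.5],"turn":[0,0,0]}
    - {"slide":[0,0,-0.5],"turn":[0,0,0]}
    - {"slide":[0,0,-0.5],"turn":[0,0,0]}
    - {"slide":[0,0,-0.5],"turn":[0,0,0]}
    - {"slide":[0,0,0],"turn":[0,0,0]}

```text
clock: 13.9
tcp_pos: [0.4912, -0.3541, 0.0931]
tcp_rot: [-0.197, 0.737, 0.625, -0.167]
wrist_force: [-2.5, 0.7, -6.1]
gripper_width: 0.0113
```

```bash
python3 - <<'E'
from h import *
ft2(8)
import cv2
c=robot.capture("scene")[90:220,150:300,::-1];cv2.imwrite("pics/p7.png",cv2.resize(c,(690,598),interpolation=2))
E
```

```text
t 14.3 w 0.011326682297242935 FT [-2.0914  0.3532 -5.8495 -0.0949 -0.7076  0.0201] sd 0.571686178365749
F,T tool: [0.0049 1.0849 6.1269] [-0.7136  0.0089 -0.0286]
mid rel [74.6723 -0.3716 36.6966] [-0.0005  0.0009  0.0009]
dF [-0.5052  0.9965  6.126 ] dT [-0.2097  0.0002 -0.0181] Ty about grip 0.11787512595460349 rz 0.2104120690461755
```

View pics/p7.png

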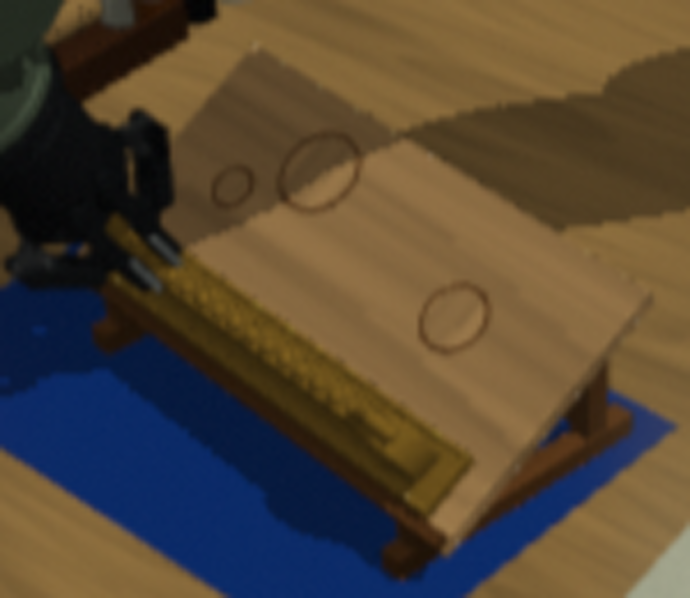

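```bash
python3 - <<'E'
from h import *
import cv2
a=cv2.imread("pics/scene0.png");b=robot.capture("scene")[:,:,::-1].copy()
cv2.imwrite("pics/scene7.png",b)
for nm,l in(("near scroll",(.023,-.142,.045)),("rib -100",(.023,-.10,.048)),("rib -50",(.023,-.05,.048)),("rib 0",(.023,0,.048)),("far",(.023,.15,.05)),("ring(static)",(.10,-.10,0))):
    P=np.array([.5045,-.2811,.05])+B@np.array(l)
    u=proj("scene",P);d=proj("scene",P+B[:,2]*.006)-u
    x,y=np.round(u).astype(int);w=9
    g=lambda im,m:cv2.resize(im[y-w-m:y+w+1+m,x-w-m:x+w+1+m],(0,0),fx=8,fy=8,interpolation=cv2.INTER_CUBIC)
    r=cv2.matchTemplate(g(b,4),g(a,0),cv2.TM_CCOEFF_NORMED);_,v,_,loc=cv2.minMaxLoc(r)
    print(nm,u,"pred",d,"meas",np.array(loc)/8-4,"score",v)
E
```

```text
near scroll [233.963  184.6442] pred [-0.9642 -0.9558] meas [-0.625 -0.625] score 0.9921872019767761
rib -100 [223.4534 176.8008] pred [-0.9906 -0.9722] meas [-0.75 -0.75] score 0.9887669086456299
rib -50 [211.9175 168.3269] pred [-1.0152 -0.9858] meas [2.875 2.   ] score 0.9908972978591919
rib 0 [200.7968 160.1581] pred [-1.0374 -0.9977] meas [2.875 2.   ] score 0.9935809373855591
far [169.3506 136.9846] pred [-1.094  -1.0277] meas [-0.375  2.   ] score 0.03471425548195839
ring(static) [248.4705 163.2648] pred [-0.8653 -0.9883] meas [0. 0.] score 0.9959245324134827
```

Call:
play_rows:
  commands:
    - {"slide":[0,-0.5,-0.2],"turn":[0,0,0]}
    - {"slide":[0,-0.5,-0.2],"turn":[0,0,0]}
    - {"slide":[0,-0.5,-0.2],"turn":[0,0,0]}
    - {"slide":[0,-0.5,-0.2],"turn":[0,0,0]}
    - {"slide":[0,-0.5,-0.2],"turn":[0,0,0]}
    - {"slide":[0,0,0],"turn":[0,0,0]}

```text
clock: 14.9
tcp_pos: [0.4895, -0.3538, 0.0952]
tcp_rot: [-0.197, 0.737, 0.625, -0.167]
wrist_force: [0.0, -0.1, -8.5]
gripper_width: 0.0115
```

```bash
python3 - <<'E'
from h import *
import cv2
ft2(8)
a=cv2.imread("pics/scene0.png");b=robot.capture("scene")[:,:,::-1].copy()
for nm,l in(("near scroll",(.023,-.142,.045)),("rib -100",(.023,-.10,.048))):
    P=np.array([.5045,-.2811,.05])+B@np.array(l)
    u=proj("scene",P);d=proj("scene",P+B[:,2]*.007+B[:,0]*.0025)-u
    x,y=np.round(u).astype(int);w=9
    g=lambda im,m:cv2.resize(im[y-w-m:y+w+1+m,x-w-m:x+w+1+m],(0,0),fx=8,fy=8,interpolation=cv2.INTER_CUBIC)
    r=cv2.matchTemplate(g(b,4),g(a,0),cv2.TM_CCOEFF_NORMED);_,v,_,loc=cv2.minMaxLoc(r)
    print(nm,u,"pred",d,"meas",np.array(loc)/8-4,"score",v)
E
```

```text
t 15.3 w 0.011003786568262619 FT [ 0.1011  0.0535 -8.8422 -0.2532 -1.579  -0.0084] sd 0.6550593229073794
F,T tool: [0.066  4.4969 7.6139] [-1.5992  0.0111  0.0026]
mid rel [74.6129  2.0846 37.5829] [-0.0004  0.0009  0.0009]
dF [-0.444   4.4085  7.613 ] dT [-1.0953  0.0024  0.013 ] Ty about grip 0.10586336356612243 rz 0.2484562579178868
near scroll [233.963  184.6442] pred [-0.5319 -1.8365] meas [-0.375 -1.5  ] score 0.980879008769989
rib -100 [223.4534 176.8008] pred [-0.5691 -1.8443] meas [-0.375 -1.375] score 0.980983316898346
```

Call:
play_rows:
  commands:
    - {"slide":[0,0,-2],"turn":[0,0,0]}
    - {"slide":[0,0,-4],"turn":[0,0,0]}
    - {"slide":[0,0,-6],"turn":[0,0,0]}
    - {"slide":[0,0,-8],"turn":[0,0,0]}
    - {"slide":[0,0,-8],"turn":[0,0,0]}
    - {"slide":[0,0,-8],"turn":[0,0,0]}
    - {"slide":[0,0,-6],"turn":[0,0,0]}
    - {"slide":[0,0,-4],"turn":[0,0,0]}

```text
clock: 16.02
tcp_pos: [0.5127, -0.3577, 0.1359]
tcp_rot: [-0.197, 0.737, 0.625, -0.167]
wrist_force: [-0.1, -0.4, -8.3]
gripper_width: 0.0111
```

Call:
play_rows:
  commands:
    - {"slide":[0,0,-6],"turn":[0,0,0]}
    - {"slide":[0,0,-8],"turn":[0,0,0]}
    - {"slide":[0,0,-8],"turn":[0,0,0]}
    - {"slide":[0,0,-8],"turn":[0,0,0]}
    - {"slide":[0,0,-6],"turn":[0,0,0]}
    - {"slide":[0,0,-3],"turn":[0,0,0]}
    - {"slide":[0,0,0],"turn":[0,0,0]}
    - {"slide":[0,0,0],"turn":[0,0,0]}

```text
clock: 16.68
tcp_pos: [0.5313, -0.3608, 0.1686]
tcp_rot: [-0.197, 0.737, 0.625, -0.167]
wrist_force: [-0.5, -0.2, -9.5]
gripper_width: 0.0112
```

```bash
python3 - <<'E'
from h import *
import cv2
ft2(5)
cv2.imwrite("pics/p8.png",cv2.resize(robot.capture("scene")[20:220,80:330,::-1],(750,600),interpolation=2))
p,M,s=cur();print(p,s["joint_pos"])
az=np.deg2rad(115);x=np.array([np.cos(az),np.sin(az),0]);z=np.array([0,0,-1.]);Mt=np.column_stack([x,np.cross(z,x),z])
pt=HEAD+[0,0,.031+.045]
v,w=screw(p,M,pt,Mt,48);print(v,w,pt)
q,Q,o=run(p,M,[(np.round(v,1),np.round(w,4))]*48);print(q);print(o[::6],np.hypot(o[::6,0],o[::6,1]))
E
```

```text
t 16.9333 w 0.011237996999851013 FT [ 0.0396 -0.1063 -8.682  -0.2557 -1.5765  0.0037] sd 0.5711996149340639
F,T tool: [-0.1021  4.3879  7.4917] [-1.597   0.0026 -0.0066]
mid rel [ 74.5999   2.1954 122.5699] [-0.0003  0.001   0.0009]
dF [-0.6122  4.2995  7.4908] dT [-1.0932 -0.0062  0.0039] Ty about grip 0.13646871255946477 rz 0.2542517348850413
[ 0.5313 -0.3607  0.1687] [ 0.4367  1.2975  0.3011  0.3353 -0.0893  2.0088  0.4106]
[13.5742 -0.7568 -0.0091] [-0.0106 -0.0033 -0.0122] [0.4146 0.2704 0.196 ]
[0.4126 0.2714 0.1957]
[[ 0.5328 -0.3472  0.1692]
 [ 0.5385 -0.2657  0.1723]
 [ 0.5379 -0.1841  0.1763]
 [ 0.5311 -0.1028  0.1807]
 [ 0.5181 -0.0223  0.1853]
 [ 0.4989  0.0571  0.1894]
 [ 0.4737  0.1347  0.1928]
 [ 0.4427  0.2103  0.195 ]] [0.636  0.6005 0.5686 0.541  0.5185 0.5021 0.4924 0.4901]
```

View pics/p8.png

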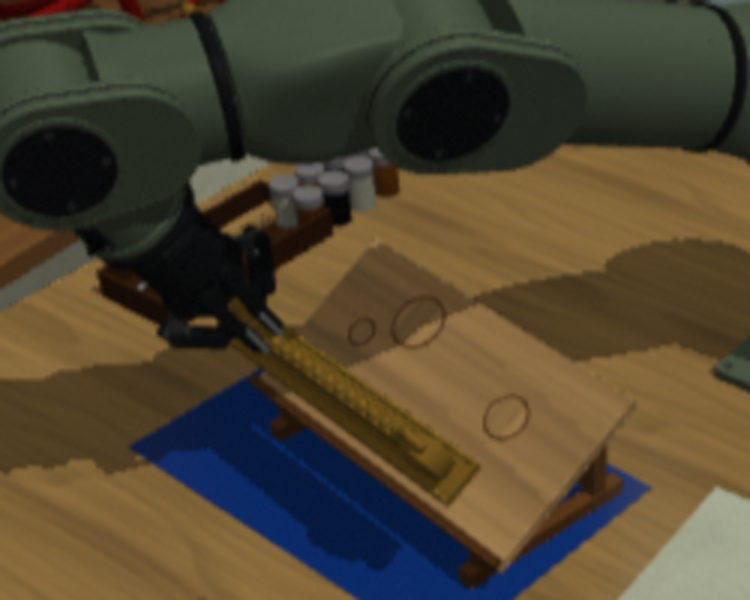

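Call:
play_rows:
  commands:
    - {"slide":[5,-0.3,0],"turn":[-0.0106,-0.0033,-0.0122]}
    - {"slide":[10,-0.7,0],"turn":[-0.0106,-0.0033,-0.0122]}
    - {"slide":[13.6,-0.8,0],"turn":[-0.0106,-0.0033,-0.0122]}
    - {"slide":[13.6,-0.8,0],"turn":[-0.0106,-0.0033,-0.0122]}
    - {"slide":[13.6,-0.8,0],"turn":[-0.0106,-0.0033,-0.0122]}
    - {"slide":[13.6,-0.8,0],"turn":[-0.0106,-0.0033,-0.0122]}
    - {"slide":[13.6,-0.8,0],"turn":[-0.0106,-0.0033,-0.0122]}
    - {"slide":[13.6,-0.8,0],"turn":[-0.0106,-0.0033,-0.0122]}

```text
clock: 17.65
tcp_pos: [0.5374, -0.2635, 0.1728]
tcp_rot: [-0.165, 0.711, 0.669, -0.14]
wrist_force: [1.7, -1.0, -8.6]
gripper_width: 0.0111
```

Call:
play_rows:
  commands:
    - {"slide":[13.6,-0.8,0],"turn":[-0.0106,-0.0033,-0.0122]}
    - {"slide":[13.6,-0.8,0],"turn":[-0.0106,-0.0033,-0.0122]}
    - {"slide":[13.6,-0.8,0],"turn":[-0.0106,-0.0033,-0.0122]}
    - {"slide":[13.6,-0.8,0],"turn":[-0.0106,-0.0033,-0.0122]}
    - {"slide":[13.6,-0.8,0],"turn":[-0.0106,-0.0033,-0.0122]}
    - {"slide":[13.6,-0.8,0],"turn":[-0.0106,-0.0033,-0.0122]}
    - {"slide":[13.6,-0.8,0],"turn":[-0.0106,-0.0033,-0.0122]}
    - {"slide":[13.6,-0.8,0],"turn":[-0.0106,-0.0033,-0.0122]}

```text
clock: 18.32
tcp_pos: [0.5337, -0.1549, 0.1784]
tcp_rot: [-0.133, 0.682, 0.711, -0.113]
wrist_force: [0.7, 1.0, -8.7]
gripper_width: 0.0109
```

Call:
play_rows:
  commands:
    - {"slide":[13.6,-0.8,0],"turn":[-0.0106,-0.0033,-0.0122]}
    - {"slide":[13.6,-0.8,0],"turn":[-0.0106,-0.0033,-0.0122]}
    - {"slide":[13.6,-0.8,0],"turn":[-0.0106,-0.0033,-0.0122]}
    - {"slide":[13.6,-0.8,0],"turn":[-0.0106,-0.0033,-0.0122]}
    - {"slide":[13.6,-0.8,0],"turn":[-0.0106,-0.0033,-0.0122]}
    - {"slide":[13.6,-0.8,0],"turn":[-0.0106,-0.0033,-0.0122]}
    - {"slide":[13.6,-0.8,0],"turn":[-0.0106,-0.0033,-0.0122]}
    - {"slide":[13.6,-0.8,0],"turn":[-0.0106,-0.0033,-0.0122]}

```text
clock: 18.98
tcp_pos: [0.519, -0.0472, 0.1845]
tcp_rot: [-0.1, 0.65, 0.749, -0.085]
wrist_force: [0.0, -0.5, -7.8]
gripper_width: 0.0114
```

Call:
play_rows:
  commands:
    - {"slide":[13.6,-0.8,0],"turn":[-0.0106,-0.0033,-0.0122]}
    - {"slide":[13.6,-0.8,0],"turn":[-0.0106,-0.0033,-0.0122]}
    - {"slide":[13.6,-0.8,0],"turn":[-0.0106,-0.0033,-0.0122]}
    - {"slide":[13.6,-0.8,0],"turn":[-0.0106,-0.0033,-0.0122]}
    - {"slide":[13.6,-0.8,0],"turn":[-0.0106,-0.0033,-0.0122]}
    - {"slide":[13.6,-0.8,0],"turn":[-0.0106,-0.0033,-0.0122]}
    - {"slide":[13.6,-0.8,0],"turn":[-0.0106,-0.0033,-0.0122]}
    - {"slide":[13.6,-0.8,0],"turn":[-0.0106,-0.0033,-0.0122]}

```text
clock: 19.65
tcp_pos: [0.4933, 0.0592, 0.1898]
tcp_rot: [-0.066, 0.615, 0.784, -0.057]
wrist_force: [0.7, -0.7, -9.0]
gripper_width: 0.0109
```

Call:
play_rows:
  commands:
    - {"slide":[13.6,-0.8,0],"turn":[-0.0106,-0.0033,-0.0122]}
    - {"slide":[13.6,-0.8,0],"turn":[-0.0106,-0.0033,-0.0122]}
    - {"slide":[13.6,-0.8,0],"turn":[-0.0106,-0.0033,-0.0122]}
    - {"slide":[13.6,-0.8,0],"turn":[-0.0106,-0.0033,-0.0122]}
    - {"slide":[13.6,-0.8,0],"turn":[-0.0106,-0.0033,-0.0122]}
    - {"slide":[13.6,-0.8,0],"turn":[-0.0106,-0.0033,-0.0122]}
    - {"slide":[13.6,-0.8,0],"turn":[-0.0106,-0.0033,-0.0122]}
    - {"slide":[13.6,-0.8,0],"turn":[-0.0106,-0.0033,-0.0122]}

```text
clock: 20.32
tcp_pos: [0.4568, 0.1618, 0.1938]
tcp_rot: [-0.033, 0.577, 0.816, -0.028]
wrist_force: [0.4, 0.3, -9.0]
gripper_width: 0.011
```

Call:
play_rows:
  commands:
    - {"slide":[13.6,-0.8,0],"turn":[-0.0106,-0.0033,-0.0122]}
    - {"slide":[13.6,-0.8,0],"turn":[-0.0106,-0.0033,-0.0122]}
    - {"slide":[13.6,-0.8,0],"turn":[-0.0106,-0.0033,-0.0122]}
    - {"slide":[13.6,-0.8,0],"turn":[-0.0106,-0.0033,-0.0122]}
    - {"slide":[12,-0.8,0],"turn":[-0.0106,-0.0033,-0.0122]}
    - {"slide":[8,-0.8,0],"turn":[-0.0106,-0.0033,-0.0122]}
    - {"slide":[4,-0.8,0],"turn":[-0.0106,-0.0033,-0.0122]}
    - {"slide":[0,-0.8,0],"turn":[-0.0106,-0.0033,-0.0122]}

```text
clock: 20.98
tcp_pos: [0.4228, 0.232, 0.1952]
tcp_rot: [0.001, 0.537, 0.844, 0.0]
wrist_force: [0.2, -0.1, -7.9]
gripper_width: 0.0113
```

```bash
cat >> h.py <<'E'
az=np.deg2rad(115);_x=np.array([np.cos(az),np.sin(az),0]);_z=np.array([0,0,-1.]);MT=np.column_stack([_x,np.cross(_z,_x),_z])
E
python3 - <<'E'
from h import *
import cv2
ft(5)
a=robot.capture("scene");b=robot.capture("top")
cv2.imwrite("pics/scene9.png",a[:,:,::-1]);cv2.imwrite("pics/top9.png",b[:,:,::-1])
p,M,s=cur();print(p,s["joint_pos"]);print("to go",M.T@(HEAD+[0,0,.076]-p)*1e3,R.from_matrix(M.T@MT).as_rotvec())
E
```

```text
t 21.2333 w 0.01098867613718964 FT [-0.2711 -0.125  -8.7977  0.0056 -0.0176 -0.0058] sd 0.6557600410647882
F,T tool: [ 0.0168 -0.3087  8.7973] [-0.0183 -0.0023  0.0058]
mid rel [-486.522  -158.5586  134.3891] [-0.5094 -0.1578 -0.5833]
[0.4237 0.231  0.1951] [-0.6574  0.6166  0.1577  1.852  -0.1414  0.6828  0.0162]
to go [39.5464  8.3736 -0.9392] [ 0.0011  0.0018 -0.0016]
```

View pics/scene9.png

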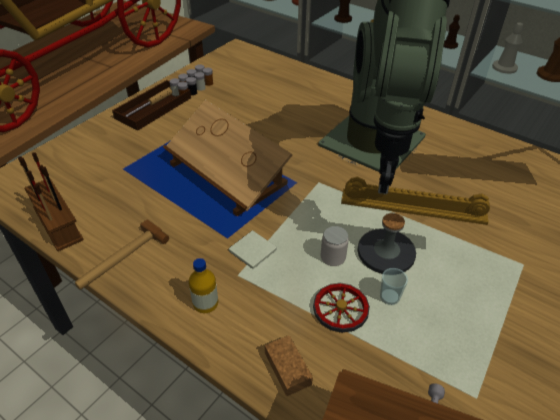

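Call:
play_rows:
  commands:
    - {"slide":[4,1,0],"turn":[0,0,0]}
    - {"slide":[8,2,0],"turn":[0,0,0]}
    - {"slide":[10,2,0],"turn":[0,0,0]}
    - {"slide":[9.5,2,0],"turn":[0,0,0]}
    - {"slide":[5,1,0],"turn":[0,0,0]}
    - {"slide":[3,0.4,0],"turn":[0,0,0]}
    - {"slide":[0,0,0],"turn":[0,0,0]}
    - {"slide":[0,0,0],"turn":[0,0,0]}

```text
clock: 22.0
tcp_pos: [0.4143, 0.2706, 0.1951]
tcp_rot: [0.001, 0.538, 0.843, -0.0]
wrist_force: [-0.1, -0.4, -8.6]
gripper_width: 0.0112
```

Call:
play_rows:
  commands:
    - {"slide":[0,0,3],"turn":[0,0,0]}
    - {"slide":[0,0,6],"turn":[0,0,0]}
    - {"slide":[0,0,6],"turn":[0,0,0]}
    - {"slide":[0,0,6],"turn":[0,0,0]}
    - {"slide":[0,0,6],"turn":[0,0,0]}
    - {"slide":[0,0,4],"turn":[0,0,0]}
    - {"slide":[0,0,2],"turn":[0,0,0]}
    - {"slide":[0,0,0],"turn":[0,0,0]}

```text
clock: 22.67
tcp_pos: [0.4143, 0.2706, 0.1616]
tcp_rot: [0.001, 0.538, 0.843, -0.0]
wrist_force: [-0.2, -0.1, -8.1]
gripper_width: 0.0109
```

```bash
python3 - <<'E'
from h import *
import cv2
ft(4)
a=robot.capture("scene")[150:310,270:510,::-1];b=robot.capture("top")[160:340,60:260,::-1]
a=cv2.resize(a,(480,320),interpolation=2);b=cv2.resize(b,(311,280),interpolation=2)
c=np.zeros((320,800,3),np.uint8);c[:,:480]=a;c[:280,485:796]=b;cv2.imwrite("pics/p10.png",c)
p,M,s=cur();print(p,"to go",M.T@(HEAD+[0,0,.031]-p)*1e3,R.from_matrix(M.T@MT).as_rotvec())
E
```

```text
t 22.8667 w 0.011028927651537073 FT [ 0.2739  0.1043 -8.9065  0.0253  0.0154  0.0275] sd 0.6524912542866168
F,T tool: [-0.0073  0.2776  8.9069] [ 0.0032  0.0295 -0.0274]
mid rel [-526.5324 -167.6338  101.376 ] [-0.5098 -0.1577 -0.5845]
[0.4144 0.2708 0.1623] to go [-0.3936 -0.0398 11.3025] [ 0.0016  0.0016 -0.0006]
```

View pics/p10.png

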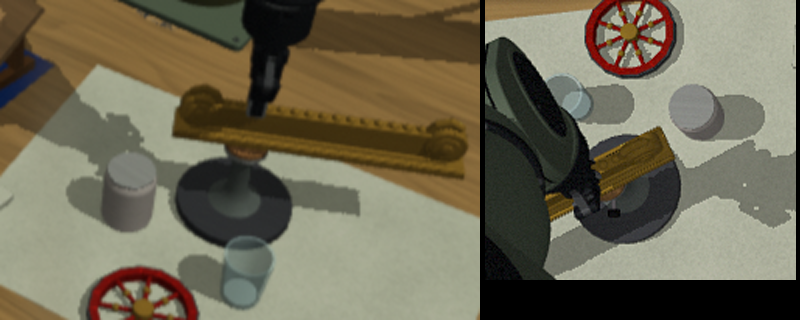

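```bash
python3 - <<'E'
from h import *
p,M,s=cur()
for t in (0,1,2,-1):
  rot=M@R.from_euler('y',t,degrees=True).as_matrix()
  for ly in(-.023,.023): print(t,ly,[((proj("scene",p+rot@np.array([x,ly,.031]))-[270,150])*2).round(1) for x in(-.095,.245)])
E
```

```text
0 -0.023 [array([171.5, 110.9]), array([455.3, 152.2])]
0 0.023 [array([168. , 136.5]), array([459.5, 179.8])]
1 -0.023 [array([171.8, 112. ]), array([456.8, 149.7])]
1 0.023 [array([168.3, 137.5]), array([461.1, 177.4])]
2 -0.023 [array([172.1, 113. ]), array([458.3, 147.3])]
2 0.023 [array([168.6, 138.5]), array([462.6, 175. ])]
-1 -0.023 [array([171.2, 109.9]), array([453.6, 154.6])]
-1 0.023 [array([167.7, 135.4]), array([457.8, 182.2])]
```

Call:
play_rows:
  commands:
    - {"slide":[0,0,2],"turn":[0,0,0]}
    - {"slide":[0,0,2],"turn":[0,0,0]}
    - {"slide":[0,0,1.5],"turn":[0,0,0]}
    - {"slide":[0,0,1],"turn":[0,0,0]}
    - {"slide":[0,0,0.5],"turn":[0,0,0]}
    - {"slide":[0,0,0.5],"turn":[0,0,0]}
    - {"slide":[0,0,0.5],"turn":[0,0,0]}
    - {"slide":[0,0,0],"turn":[0,0,0]}

```text
clock: 23.63
tcp_pos: [0.4144, 0.2707, 0.154]
tcp_rot: [0.001, 0.538, 0.843, 0.0]
wrist_force: [-0.2, 0.3, -8.6]
gripper_width: 0.0112
```

Call:
play_rows:
  commands:
    - {"slide":[0,0,0.5],"turn":[0,0,0]}
    - {"slide":[0,0,0.5],"turn":[0,0,0]}
    - {"slide":[0,0,0.5],"turn":[0,0,0]}
    - {"slide":[0,0,0],"turn":[0,0,0]}

```text
clock: 23.97
tcp_pos: [0.4144, 0.2707, 0.1525]
tcp_rot: [0.001, 0.538, 0.843, 0.0]
wrist_force: [0.0, -1.6, -7.7]
gripper_width: 0.0112
```

Call:
play_rows:
  commands:
    - {"slide":[0,0,0.4],"turn":[0,0,0]}
    - {"slide":[0,0,0.4],"turn":[0,0,0]}
    - {"slide":[0,0,0],"turn":[0,0,0]}

```text
clock: 24.22
tcp_pos: [0.4144, 0.2707, 0.1517]
tcp_rot: [0.001, 0.538, 0.843, -0.0]
wrist_force: [-0.3, 0.5, -8.8]
gripper_width: 0.0111
```

```bash
python3 -c "
from h import *
ft(4);print(cur()[0])"
```

```text
t 24.4167 w 0.01106797083665478 FT [-0.2679 -0.1899 -8.8731  0.0194  0.0045  0.0013] sd 0.514464144106794
F,T tool: [-0.0449 -0.3333  8.8728] [-0.0041  0.0195 -0.0013]
mid rel [-526.5179 -167.4556   90.9478] [-0.5093 -0.1579 -0.5845]
[0.4144 0.2707 0.1518]
```

Call:
play_rows:
  commands:
    - {"slide":[0,0,0.4],"turn":[0,0,0]}
    - {"slide":[0,0,0.4],"turn":[0,0,0]}
    - {"slide":[0,0,0],"turn":[0,0,0]}

```text
clock: 24.67
tcp_pos: [0.4144, 0.2706, 0.1511]
tcp_rot: [0.001, 0.538, 0.843, 0.0]
wrist_force: [-0.8, -0.4, -5.2]
gripper_width: 0.011
```

Call:
play_rows:
  commands:
    - {"slide":[0,0,0.3],"turn":[0,0,0]}
    - {"slide":[0,0,0.3],"turn":[0,0,0]}
    - {"slide":[0,0,0],"turn":[0,0,0]}

```text
clock: 24.92
tcp_pos: [0.4144, 0.2707, 0.151]
tcp_rot: [0.001, 0.538, 0.843, 0.0]
wrist_force: [-3.6, -3.6, 9.9]
gripper_width: 0.011
```

Call:
play_rows:
  commands:
    - {"slide":[0,0,-0.3],"turn":[0,0,0]}
    - {"slide":[0,0,0],"turn":[0,0,0]}

```text
clock: 25.08
tcp_pos: [0.4144, 0.2707, 0.151]
tcp_rot: [0.001, 0.538, 0.843, 0.0]
wrist_force: [-3.3, -1.3, 6.7]
gripper_width: 0.0114
```

```bash
python3 -c "
from h import *
ft(4);print(cur()[0])"
```

```text
t 25.2833 w 0.011185585721231437 FT [-2.8898 -3.1869  7.5003 -0.5339  0.736   0.0424] sd 0.5730359869468354
F,T tool: [-1.6818 -3.9539 -7.5033] [ 0.8925 -0.1735 -0.0441]
mid rel [-526.4718 -167.4352   90.1008] [-0.5096 -0.1577 -0.5844]
[0.4144 0.2707 0.151 ]
```

Call:
play_rows:
  commands:
    - {"slide":[0,0,-0.3],"turn":[0,0,0]}
    - {"slide":[0,0,0],"turn":[0,0,0]}
    - {"slide":[0,0,0],"turn":[0,0,0]}
    - {"slide":[0,0,0],"turn":[0,0,0]}
  newtons: 20

```text
clock: 25.62
tcp_pos: [0.4144, 0.2707, 0.151]
tcp_rot: [0.001, 0.538, 0.843, 0.0]
wrist_force: [-2.8, -1.8, 2.1]
gripper_width: 0.0118
```

Call:
play_rows:
  commands:
    - {"slide":[0,0,0],"turn":[0,0,0]}
    - {"slide":[0,0,0],"turn":[0,0,0]}
    - {"slide":[0,0,0],"turn":[0,0,0]}
    - {"slide":[0,0,0],"turn":[0,0,0]}
  grip: 22

```text
clock: 25.95
tcp_pos: [0.4145, 0.2708, 0.151]
tcp_rot: [0.001, 0.538, 0.843, 0.0]
wrist_force: [-0.2, 0.0, 0.3]
gripper_width: 0.0218
```

```bash
python3 - <<'E'
from h import *
import cv2
ft(3)
b=robot.capture("scene")[:,:,::-1].copy();cv2.imwrite("pics/s11.png",b)
cv2.imwrite("pics/p11.png",cv2.resize(b[150:310,270:510],(720,480),interpolation=2))
E
```

```text
t 26.1 w 0.021809783551732926 FT [-0.4265  0.1011  0.0522 -0.0085  0.0083 -0.011 ] sd 0.8491412305570734
F,T tool: [ 0.2715 -0.3439 -0.0531] [ 0.0111 -0.0042  0.011 ]
mid rel [-526.5308 -167.5518   90.1298] [-0.5095 -0.1578 -0.5845]
```

View pics/p11.png

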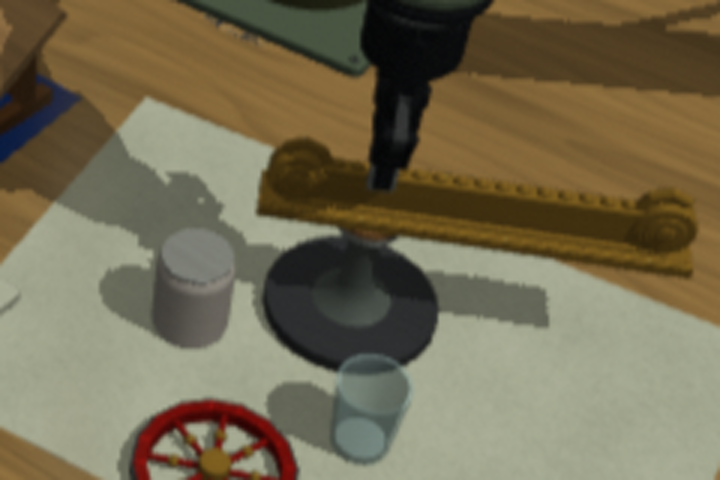

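Call:
play_rows:
  commands:
    - {"slide":[0,0,0],"turn":[0,0,0]}
    - {"slide":[0,0,0],"turn":[0,0,0]}
    - {"slide":[0,0,0],"turn":[0,0,0]}
    - {"slide":[0,0,0],"turn":[0,0,0]}
  grip: 50

```text
clock: 26.48
tcp_pos: [0.4144, 0.2707, 0.151]
tcp_rot: [0.001, 0.538, 0.843, 0.0]
wrist_force: [-0.5, 0.3, 0.1]
gripper_width: 0.0501
```

Call:
play_rows:
  commands:
    - {"slide":[0,0,-4],"turn":[0,0,0]}
    - {"slide":[0,0,-8],"turn":[0,0,0]}
    - {"slide":[0,0,-15],"turn":[0,0,0]}
    - {"slide":[0,0,-20],"turn":[0,0,0]}
    - {"slide":[0,0,-25],"turn":[0,0,0]}
    - {"slide":[0,0,-25],"turn":[0,0,0]}
    - {"slide":[0,0,-15],"turn":[0,0,0]}
    - {"slide":[0,0,0],"turn":[0,0,0]}

```text
clock: 27.15
tcp_pos: [0.415, 0.2712, 0.2664]
tcp_rot: [0.002, 0.538, 0.843, 0.002]
wrist_force: [0.8, 0.2, -0.4]
gripper_width: 0.0501
```

Call:
play_rows:
  commands:
    - {"slide":[0,0,0],"turn":[0,0,0]}
    - {"slide":[0,0,0],"turn":[0,0,0]}
    - {"slide":[0,0,0],"turn":[0,0,0]}
    - {"slide":[0,0,0],"turn":[0,0,0]}
    - {"slide":[0,0,0],"turn":[0,0,0]}
    - {"slide":[0,0,0],"turn":[0,0,0]}

```text
clock: 27.65
tcp_pos: [0.4141, 0.2707, 0.2627]
tcp_rot: [0.001, 0.538, 0.843, -0.0]
wrist_force: [-0.5, 0.7, -0.4]
gripper_width: 0.05
```

```bash
python3 - <<'E'
from h import *
import cv2
b=robot.capture("scene")[:,:,::-1].copy()
cv2.imwrite("pics/p12.png",cv2.resize(b[150:310,270:510],(720,480),interpolation=2))
a=cv2.imread("pics/s11.png")
for x,y in((365,210),(492,230),(440,215)):
    w=9;g=lambda im,m:cv2.resize(im[y-w-m:y+w+1+m,x-w-m:x+w+1+m],(0,0),fx=8,fy=8,interpolation=cv2.INTER_CUBIC)
    _,v,_,l=cv2.minMaxLoc(cv2.matchTemplate(g(b,4),g(a,0),cv2.TM_CCOEFF_NORMED));print(np.array(l)/8-4,v)
E
```

```text
[-0.25  -0.125] 0.9286140203475952
[0. 0.] 0.9971027970314026
[0. 0.] 0.9990970492362976
```

View pics/p12.png

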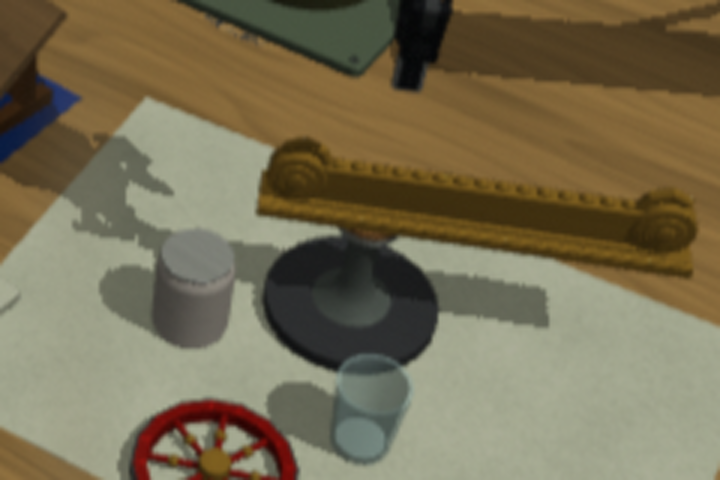

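The cresting stands level on the head, and it did not move when the gripper withdrew. The jar, tin and wheel are where they were.

```bash
python3 -c "
from workcell import robot
print(robot.job_done())"
```

```text
the job is handed in; nothing more can be done
None
```

The cresting now balances level on the cork head with the gripper clear, and I handed the job in at about 28 s of the 64 s.

- **Finding the balance point:** I made low trial lifts at the middle, then at +60 mm and -75 mm along the tool's x axis. The first lifts misled me, because friction at the lip upset the readings and one shift went the wrong way. At the last spot I eased the cresting about 2.5 mm up the slope, off the lip. Once it hung free it weighed about 8.8 N with almost no moment, so the balance point was within about 3 mm of the grip.
- **Carrying and setting down:** I lifted it square off the board, levelled it on the way and lowered it in steps of 0.3–0.5 mm. At touchdown it pressed at most about 19 N on the head, measured at the wrist. I let go only after that.
- **Last checks:** Wrist force was about zero after release. Comparing scene pictures from just after the fingers opened and about 1.5 s later, the long end and the middle showed no shift. The short end matched less well (score 0.93) and showed 0.25 px, probably because the gripper was next to it. The jar, the tin and the part of the wheel in view were where they had been.
- **Disagreements:**
    - The two cameras placed the head about 4 mm apart; I used the average, well inside its 27 mm radius.
    - In the trial lifts one end sagged only about 1°.
    - Joint 6 reached 2.009 rad against its 2.02 limit during the lift.

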